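Plug the service key into the hidden interlock slot behind a test fixture

TASK

Take the red service key out of its rest and plug its tongue into the interlock slot in the rear panel of the grey test fixture. The slot faces away from you and its place along the panel is not known, so draw the tip of the tongue lightly along the rear panel until it drops in, then push the key fully home, flange flush against the panel, let go and leave it standing there. Never press the key against the fixture with more than 25 N, and leave the drone, multimeter, screwdriver, flux bottle and solder spool where they are.

Things in the scene. Friction and masses are not known exactly. Their poses are not given: they have to be found in the camera images.
- service_key: L-shaped interlock key, 50 to 100 g. Origin on the tongue's axis at the flange's front face. Along -x a steel tongue, 30 mm long, 8 wide (y), 12 tall (z), nose rounded (radius 4 seen from above). Behind: flange x 0 to 4 mm, 24 wide and tall; black shank x 4 to 10, 12 wide, rising from z -6 to the red grip: x -6 to 10, 26 wide, z 44 to 90 mm. Starts upright in the rest
- key_tip (a point): front end of the tongue, on its axis, 30 mm along -x from the key's origin
- key_grip (a point): middle of the red grip, 2 mm behind and 68 mm above the key's origin; can be pinched across x (16 mm) or across y (26 mm) from above
- key_rest: fixed black rest on a dark steel base, 92 x 58 mm, 34 mm high; origin at the centre of its underside. A groove 10 mm wide along x, open at the top, holds the tongue; the key's origin stands 30 mm above the rest's, no offset in x and y, axes parallel. Lift the key straight up by 15 mm or more to free it
- test_fixture: grey bench test fixture, fixed, 120 deep (x), 230 wide (y), 60 mm high, with a black board nest on top (up to 70 mm, all in front of x = +27 mm). Origin at the centre of its underside, on the bench; the front with sockets and lamps looks along its -x, the rear panel along its +x, away from the robot
- rear_panel (a point): middle of the fixture's rear panel: an upright flat dark steel face (steps under 1 mm), x = +60 mm, y -110 to +110, z 8 to 56 mm in the fixture's frame; this point is at y = 0, z = 32 mm. In it is one slot, 11 wide (y), 14.5 mm tall, edges chamfered 2 mm; its centre is at this height but anywhere within 30 mm to either side: no reading or view from the robot's side shows where
- interlock_slide (a joint): contact slide inside the slot, m: 0 as found, its front 17 mm behind the panel's face. The tongue (pointing along the fixture's -x, key upright, axes parallel to the fixture's) pushes it in against about 4 N; it stays where it is pushed to. About 0.013 when the key is fully home, flange on the panel
- drone_1: small red and black quadcopter, 189 x 210 x 51 mm, bystander on the left; origin at the centre of its underside
- multimeter: yellow multimeter, 142 x 72 x 43 mm, bystander on the right
- screwdriver_yellow: yellow screwdriver, 141 mm long, bystander on the right
- flux_bottle: brown flux bottle, 34 mm wide, 79 mm tall, bystander at the back
- solder_spool: spool of solder, 60 x 65 x 40 mm, bystander at the back left

How it is judged:
On the way, in this order (a step that is already met when the one before it is completed fails the run):
1. the key is lifted clear of its rest (height (world z) of service_key above 0.045 m), for 0.1 s.
2. the tongue has found the slot behind the fixture and has begun to push the contact slide (value of joint interlock_slide above 0.002 m and x of key_tip in the frame of test_fixture below 0.043 m), for 0.1 s.
At the end, for the whole second after the job is handed in: The key stands plugged in the slot: flange within 2.5 mm of the rear panel, contact slide pushed at least 10.5 mm of its 13 mm, key upright and square to the panel within 0.2 rad, at rest and released (value of joint interlock_slide above 0.0105 m and x of service_key in the frame of test_fixture below 0.0625 m and angle between the x axis of service_key and the x axis of test_fixture, either way round below 0.2 rad and angle between service_key's own z axis and vertical below 0.2 rad and linear speed of service_key below 0.02 m/s); the robot touches nothing.
It fails at once if the key is pressed against the fixture with more than 25 N (contact force between service_key and test_fixture above 25 N).
It fails at once if a bystander is moved by more than 30 mm (distance of any of drone_1, multimeter, screwdriver_yellow, flux_bottle, solder_spool from where it was at the start of the episode above 0.03 m).
It also fails if it takes over 64 s, if anything falls off the work surface, if the arm or the gripper's body presses on something with over 40 N, if the wrist force passes 120 N, or if a joint passes its speed limit or range.

ROBOT

A 7-joint arm with a two-finger parallel gripper is mounted at the origin on a cart in front of the work surface, level with it; the furniture and walls round the work are solid. World frame = base frame: x ahead of the robot, y to its left, z up, the work surface at z = 0. Lengths are in m, angles in rad, forces in N, time in s.
With the tool pointing down it reaches from about 0.4 to 0.85 m from the base axis. Payload 6.9 kg.
Tool frame: the origin (TCP) lies midway between the tips of the shut fingers; the grasp point (between the pads) lies behind it (ctrl.pinch_z is the z of the grasp point in the tool frame, in m); z points along the fingers, y is the line along which they close (so a half turn about z gives the same grasp; the last joint's range is limited). The gripper opens to 85 mm and grips with 20 to 120 N. Pads are 22 mm wide; open, the fingers measure 114 mm over their backs; the gripper's body (76 mm by 85 mm) begins 54 mm behind the grasp point. The pads swing forward as they close: fully open they stand 13 mm farther back than shut.
Start: joints at [-1.192, 0.507, -0.238, 1.5, 0.126, 1.149, -0.155], TCP at [0.168, 0.602, 0.21] pointing down, gripper open.
Joint ranges: [-3.08, 3.08], [-0.24, 2.05], [-1.43, 1.35], [0, 2.5], [-1.52, 4.66], [0.17, 1.96], [-2.89, 2.89]. Speed limits (rad/s): [2.39, 2.39, 3.14, 3.14, 3.14, 3.14, 3.14].

INTERFACE

Orientations are given as a unit quaternion [w, x, y, z].
In Python, from station import ctrl, get_state, vision, ticket, models gives the robot as it stands. Calls block until the motion is done:
- ctrl.movep(position, orientation): joint-space move of the TCP to a pose.
- ctrl.movel(position, frame=None, max_speed=0.15): straight line of the TCP; frame=None keeps the orientation; max_speed is the mean speed in m/s.
- ctrl.set_joints(angles): joint-space move.
- ctrl.ungrasp() and ctrl.close_gripper(force=None): open the fingers fully, or close them until they stop; force is the grip in N (None keeps the last).
- ctrl.pause(seconds).
- ctrl.ik(position, orientation): joint angles nearest the present ones, or None.
- get_state(): the state.
- vision.grab_frame(name): name is "scene" or "top"; returns (picture, depth): 420x560x3 uint8, blue, green, red; 420x560 float32, m along the optical axis (not along the pixel's ray), 0 where there is no reading.
- vision.camera_info(name): a dict with "mtx" (3x3 intrinsics, pixels), "R" (3x3) and "t" (3): a world point X has camera coordinates R X + t. Camera axes: x right, y down, z forward; pixel columns grow to the right and rows downward; lengths in m; the calibration is good to about 2 mm. A picture is of the moment at which its call begins. camera_info takes no time and is no camera call.
A pose or a line that the arm cannot do raises ctrl.Unreachable and nothing moves.
- ticket.close_job(): hands the job in; it is judged then, once.
Trained networks look in the newest picture that a camera, given by its name, has taken for a name from the list of things; names that differ only in an ending like _2 or _b are one class to them, and where a whole thing is asked for, a point or a joint stands for the part that bears it (a point fixed in the world has none). Each returns a list of dicts, best first, with "p" (0 to 1); they miss things now and then, are a little off and sometimes report something else, mostly with a low value. They report only what shows in the picture. A call takes as long as a camera call.
- models.recognise(camera, target): "point" ([column, row] in pixels, amid what is visible of it).
- models.masks_of(camera, target): "mask" (420x560 bool, what is visible of it) and "point" ([column, row] in pixels, amid what is visible of it).
The state is a dict: "time": time; "qpos": joint angles; "qd": joint speeds; "tau": joint torques, N m; "tcp_pos": TCP position; "eef_rot": TCP orientation; "contact_force": force on the tool from outside, world axes, zero at the start; "wrist_torque": the same for the moment, N m; "width": finger opening in m; "gripper_force": force on a finger pad.
Only numpy, scipy, OpenCV 4.12 (cv2) and the standard library are available. Lean on these libraries where they do the work, as an engineer would, in place of code of your own. Each camera call takes 0.05 s, during which the arm holds its last target. There are 200 camera calls.

## Working session

There is one attempt and no reset: what is moved stays moved. The work goes in short steps, each a Python script; the robot and the scene stay as the last script left them, time stands still between calls to the robot, and variables do not carry over. Pictures are saved under pics/ and viewed, at most 10 in all, crops included, and the job is handed in when it is done.

```bash
mkdir -p pics; ls; python3 - <<'E'
from station import ctrl,get_state,vision,models
import cv2,numpy as np
for c in("scene","top"):
    im,d=vision.grab_frame(c); cv2.imwrite(f"pics/{c}0.png",im); np.savez(f"{c}0.npz",im=im,d=d)
    i=vision.camera_info(c); print(c,(-i["R"].T@i["t"]).round(3),i["mtx"].round(1).tolist(),i["R"][2].round(2))
    for t in("service_key","key_rest","test_fixture"):
        print(t,[(np.round(r["point"]),round(r["p"],2)) for r in models.recognise(c,t)][:2])
s=get_state();print(s["time"],s["contact_force"],s["eef_rot"],ctrl.pinch_z)
E
```

```text
pics
scene [-0.325 -0.718  0.745] [[407.0, 0.0, 277.0], [0.0, 407.0, 209.1], [0.0, 0.0, 1.0]] [ 0.64  0.6  -0.47]
service_key [(array([319., 234.]), 0.78)]
key_rest [(array([313., 254.]), 0.56)]
test_fixture [(array([253., 224.]), 0.67)]
top [0.43  0.098 1.403] [[445.6, 0.0, 281.9], [0.0, 445.6, 211.4], [0.0, 0.0, 1.0]] [ 0.09  0.01 -1.  ]
service_key [(array([342., 216.]), 0.57)]
key_rest [(array([336., 223.]), 0.74), (array([154., 218.]), 0.49)]
test_fixture [(array([252., 228.]), 0.71), (array([324., 180.]), 0.46)]
0.4 [-0.42341713 -0.07526789 -0.26145174] [-3.08279777e-05  1.35977049e-01  9.90711975e-01 -1.51814265e-04] -0.0187
```

View pics/scene0.png

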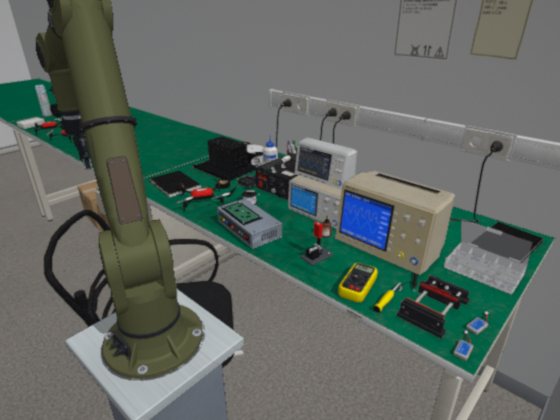

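View pics/top0.png

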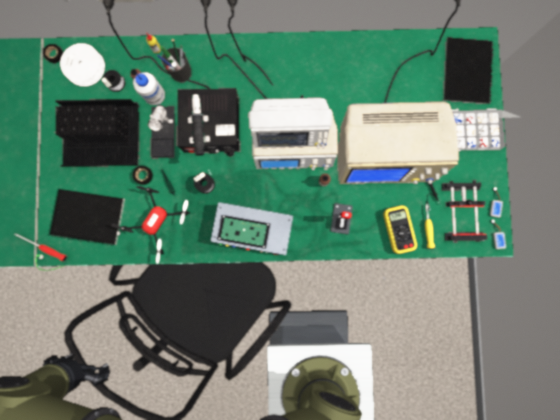

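```bash
cat > h.py <<'E'
import numpy as np,cv2
from station import ctrl,get_state,vision,models,ticket
def cloud(c,d):
    i=vision.camera_info(c);v,u=np.mgrid[:420,:560];K=i["mtx"]
    P=np.stack([(u-K[0,2])/K[0,0]*d,(v-K[1,2])/K[1,1]*d,d],-1)
    X=(P-i["t"])@i["R"]; X[d==0]=np.nan; return X
def proj(c,X):
    i=vision.camera_info(c);p=(np.atleast_2d(X)@i["R"].T+i["t"])@i["mtx"].T
    return p[:,:2]/p[:,2:]
E
python3 - <<'E'
from h import *
for c in("top","scene"):
    f=np.load(f"{c}0.npz");im,d=f["im"],f["d"];X=cloud(c,d)
    b=X[(X[...,0]>.35)&(X[...,0]<.8)&(abs(X[...,1])<.5)&(abs(X[...,2])<.02)];print(c,"bench z",np.median(b[:,2]))
    vision.grab_frame(c)
    for t in("test_fixture","key_rest","service_key","flux_bottle","solder_spool","drone_1"):
        r=models.masks_of(c,t)
        for q in r[:2]:
            m=q["mask"];P=X[m];P=P[~np.isnan(P[:,0])]
            print(t,round(q["p"],2),m.sum(),np.percentile(P,[3,50,97],axis=0).round(3).tolist())
            if t=="test_fixture" and q is r[0]:
                T=P[(P[:,2]>.05)&(P[:,2]<.085)];rc=cv2.minAreaRect(T[:,:2].astype(np.float32));print(" top",len(T),rc,np.median(T[:,2]))
            if t=="service_key" and q is r[0]:
                T=P[P[:,2]>.105];print(" grip top",len(T),T[:,:3].mean(0),T[:,:2].min(0),T[:,:2].max(0))
            if t=="key_rest" and q is r[0]:
                T=P[P[:,2]<.05];print(" ",cv2.minAreaRect(T[:,:2].astype(np.float32)))
            np.save(f"m_{c}_{t}.npy",r[0]["mask"])
f=np.load("top0.npz")["im"];g=np.load("scene0.npz")["im"]
a=cv2.resize(f[165:265,195:375],(800,444),interpolation=2);cv2.imwrite("pics/topc.png",a)
a=cv2.resize(g[180:280,200:360],(800,500),interpolation=2);cv2.imwrite("pics/scc.png",a)
E
```

```text
top bench z -0.00013865865821160965
test_fixture 0.9 3083 [[0.441, 0.094, 0.054], [0.507, 0.2, 0.062], [0.571, 0.306, 0.07]]
 top 3007 ((0.5081708431243896, 0.20017942786216736), (0.2302485853433609, 0.12072807550430298), 78.46748352050781) 0.06213193951029572
key_rest 0.89 463 [[0.493, -0.106, 0.001], [0.53, -0.072, 0.008], [0.58, -0.048, 0.038]]
  ((0.536963939666748, -0.07927808165550232), (0.05959131196141243, 0.09391024708747864), 79.82870483398438)
flux_bottle 0.66 104 [[0.641, -0.04, 0.021], [0.653, -0.024, 0.051], [0.67, -0.011, 0.066]]
flux_bottle 0.41 65 [[0.52, -0.087, 0.033], [0.535, -0.075, 0.116], [0.544, -0.066, 0.126]]
solder_spool 0.56 314 [[0.628, 0.323, 0.0], [0.655, 0.348, 0.039], [0.681, 0.374, 0.045]]
drone_1 0.73 934 [[0.442, 0.405, 0.001], [0.54, 0.499, 0.044], [0.641, 0.602, 0.053]]
drone_1 0.23 463 [[0.493, -0.105, 0.0], [0.53, -0.071, 0.008], [0.579, -0.047, 0.038]]
scene bench z -0.0007053458721594768
test_fixture 0.74 1068 [[0.428, -0.305, -0.0], [0.479, -0.273, 0.032], [0.559, -0.227, 0.04]]
 top 0 ((0.0, 0.0), (0.0, 0.0), 0.0) nan
test_fixture 0.65 2033 [[0.433, 0.075, 0.004], [0.482, 0.157, 0.058], [0.572, 0.305, 0.067]]
key_rest 0.7 298 [[0.494, -0.112, 0.002], [0.517, -0.093, 0.007], [0.576, -0.06, 0.033]]
  ((0.538612425327301, -0.07949471473693848), (0.06732437759637833, 0.09225516021251678), 77.59952545166016)
service_key 0.6 177 [[0.53, -0.096, 0.034], [0.537, -0.086, 0.088], [0.547, -0.07, 0.119]]
 grip top 44 [ 0.53637464 -0.08692895  0.1142488 ] [ 0.53025385 -0.0968943 ] [ 0.54570691 -0.07257681]
flux_bottle 0.66 428 [[0.444, 0.401, -0.002], [0.538, 0.488, 0.034], [0.649, 0.586, 0.05]]
flux_bottle 0.63 140 [[0.641, -0.048, 0.005], [0.651, -0.04, 0.034], [0.665, -0.025, 0.061]]
solder_spool 0.51 129 [[0.632, 0.318, 0.005], [0.655, 0.333, 0.036], [0.677, 0.37, 0.041]]
drone_1 0.64 375 [[0.445, 0.4, -0.0], [0.535, 0.484, 0.036], [0.635, 0.588, 0.05]]
  return _methods._mean(a, axis=axis, dtype=dtype,
  ret = ret.dtype.type(ret / rcount)
```

View pics/topc.png

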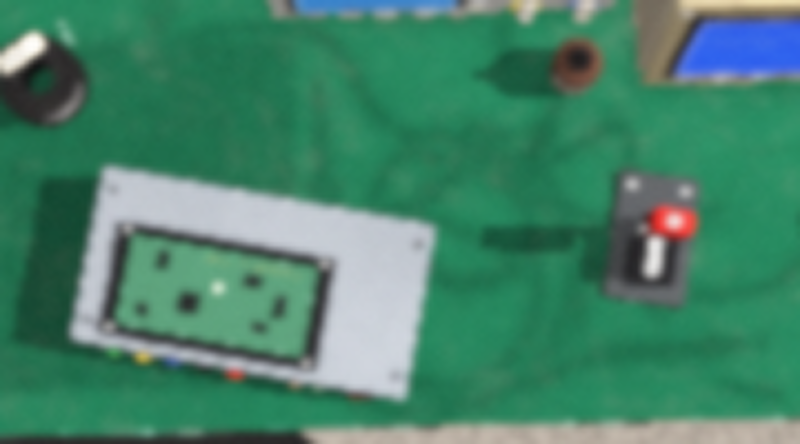

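View pics/scc.png

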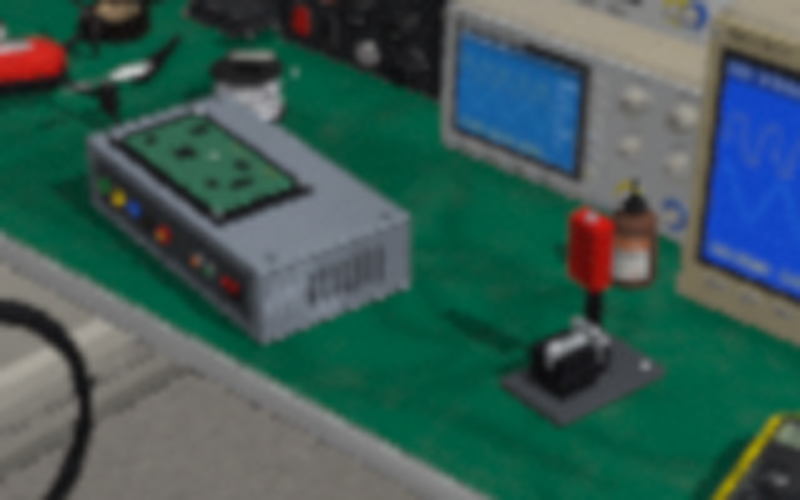

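The top crop shows the fixture turned about −11°, with its rear edge running (105,165)–(435,225). The rest and key are at about (650,240) with the tongue towards the robot, and the flux bottle is at (577,65). The scene crop agrees: grip at (592,250), bottle behind it.

```bash
cat >> h.py <<'E'
C=np.array([.508,.2002]); YF=np.radians(-11.5)
def quat(yaw,flip=0):
    a=(yaw+np.pi/2)/2+flip*np.pi/2; return [0,np.cos(a),np.sin(a),0]
E
python3 - <<'E'
from h import *
X=cloud("top",np.load("top0.npz")["d"]).reshape(-1,3);X=X[~np.isnan(X[:,0])]
a=[np.cos(YF),np.sin(YF)];b=[-np.sin(YF),np.cos(YF)]
u=(X[:,:2]-C)@np.array(a);v=(X[:,:2]-C)@np.array(b)
for lo in np.arange(-.14,.14,.04):
    s=(v>lo)&(v<lo+.04)&(u>.08)&(u<.4)&(X[:,2]>.03);k=np.argsort(u[s])[:5];print(round(lo,2),u[s][k].round(3),X[s][k,2].round(2))
# edge lines of the fixture top: rear edge & sides by strips
T=(X[:,2]>.05)&(X[:,2]<.08)&(abs(u)<.1)&(abs(v)<.14)
for w,z,n in((u,v,"rear"),):
    e=[(c,w[T&(abs(z-c)<.006)].max(),w[T&(abs(z-c)<.006)].min()) for c in np.arange(-.1,.101,.012)]
    e=np.array(e);print(n,np.polyfit(e[:,0],e[:,1],1),np.polyfit(e[:,0],e[:,2],1))
print(get_state()["qpos"])
YR=np.radians(-10.5)
for f in(0,1):
    for p,y in(((.537,-.079,.25),YR),((.537,-.079,.085),YR),((.62,.18,.2),YF),((.61,.18,.086),YF)):
        q=ctrl.ik(p,quat(y,f)); print(f,p,None if q is None else np.round(q,2))
print(get_state()["time"])
E
```

```text
-0.14 [0.216 0.217 0.217 0.217 0.218] [0.06 0.04 0.08 0.03 0.07]
-0.1 [0.206 0.207 0.207 0.207 0.207] [0.04 0.06 0.05 0.05 0.04]
-0.06 [0.198 0.199 0.199 0.199 0.2  ] [0.04 0.04 0.05 0.05 0.06]
-0.02 [0.193 0.193 0.193 0.193 0.194] [0.05 0.05 0.04 0.04 0.04]
0.02 [0.194 0.194 0.195 0.195 0.195] [0.04 0.05 0.05 0.06 0.12]
0.06 [0.235 0.235 0.236 0.236 0.236] [0.1  0.04 0.08 0.07 0.09]
0.1 [0.212 0.212 0.212 0.213 0.213] [0.06 0.03 0.06 0.06 0.03]
0.14 [0.086 0.086 0.087 0.087 0.088] [0.04 0.04 0.04 0.04 0.04]
rear [-0.00469285  0.05973409] [-0.00116433 -0.05954693]
[-1.1925061   0.50752144 -0.23759704  1.50018815  0.12569171  1.14891643
 -0.15479219]
0 (0.537, -0.079, 0.25) [-0.2   0.37  0.44  1.66 -0.17  1.15  0.1 ]
0 (0.537, -0.079, 0.085) [-0.13  0.54  0.35  1.89 -0.26  0.76  0.18]
0 (0.62, 0.18, 0.2) [-0.46  0.55  0.24  1.46 -0.14  1.15 -0.4 ]
0 (0.61, 0.18, 0.086) [-0.47  0.65  0.24  1.63 -0.19  0.89 -0.36]
1 (0.537, -0.079, 0.25) [-0.58  0.56  1.15  1.66 -0.53  1.27 -2.65]
1 (0.537, -0.079, 0.085) [ 0.33  0.53 -0.35  1.88  0.25  0.77  2.8 ]
1 (0.62, 0.18, 0.2) [-0.02  0.58 -0.52  1.45  0.29  1.19  2.36]
1 (0.61, 0.18, 0.086) [-0.01  0.68 -0.54  1.63  0.41  0.95  2.25]
1.1
```

```bash
python3 - <<'E'
from h import *
YR=np.radians(-10.3); q=quat(YR); g=np.array([.539,-.080])
ctrl.movep([*g,.21],q); print(get_state()["time"])
ctrl.movel([*g,.083],max_speed=.12); s=get_state(); print(s["time"],s["tcp_pos"],s["contact_force"])
ctrl.close_gripper(50); s=get_state(); print(s["time"],s["width"],s["gripper_force"],s["contact_force"],s["wrist_torque"],s["tcp_pos"])
ctrl.movel([*g,.103],max_speed=.05); s=get_state(); print(s["time"],s["width"],s["contact_force"],s["tcp_pos"])
ctrl.movel([*g,.19],max_speed=.15); s=get_state(); print(s["time"],s["width"],s["contact_force"],s["wrist_torque"],s["tcp_pos"])
for c in("scene","top"):
    im,d=vision.grab_frame(c); np.savez(f"{c}1.npz",im=im,d=d)
    u,v=proj(c,[*g,.15])[0].astype(int);w=im[max(v-40,0):v+40,u-50:u+50]
    cv2.imwrite(f"{c}_1.png",cv2.resize(w,(500,400),interpolation=2)) 
a=[cv2.imread(f"{c}_1.png") for c in("scene","top")]
cv2.imwrite("pics/lift.png",cv2.resize(np.hstack(a),(800,320)))
E
```

```text
3.8333
5.0417 [ 0.53943788 -0.08012825  0.08362054] [ 0.47923888  0.3522428  -0.52184326]
5.6833 0.01431745182019814 54.907686710357666 [ 0.88864353 -0.29931428  0.57365066] [ 0.00357361 -0.01209463  0.03138319] [ 0.53905352 -0.0800213   0.08302814]
6.2333 0.015069127073513003 [-0.18594424 -0.06612544 -0.88127607] [ 0.5390943  -0.07992216  0.10328174]
6.9667 0.014638469200441817 [ 0.4957469  -0.85611876 -1.04890298] [-0.00287633  0.06115355 -0.02362817] [ 0.53842831 -0.07975362  0.18914758]
```

View pics/lift.png

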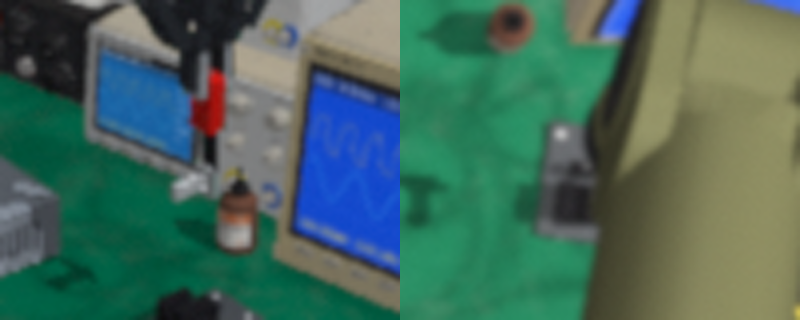

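The key hangs upright in the fingers: grip at (208,100), tongue at (190,185) pointing towards the robot, rest empty. Next I'll carry it behind the fixture and feel for the panel.

```bash
cat >> h.py <<'E'
YF=np.radians(-11.6); A=np.array([np.cos(YF),np.sin(YF),0]); B=np.array([-np.sin(YF),np.cos(YF),0]); ZS=.085
def W(u,v,z=ZS): return np.array([*C,0])+u*A+v*B+np.array([0,0,z])   # tcp; u = key-origin u + .002
def force(n=5):
    F=[]
    for _ in range(n): F.append(get_state()["contact_force"]); ctrl.pause(.01)
    F=np.mean(F,0); return np.array([F@A,F@B,F[2]])
E
python3 - <<'E'
from h import *
ctrl.movep(W(.125,-.033,.19),quat(YF)); print(get_state()["time"])
ctrl.movel(W(.105,-.033),max_speed=.12); ctrl.pause(.2)
s=get_state();print(s["time"],s["tcp_pos"]-W(.105,-.033)); F0=force(10); print("F0",F0)
np.save("F0.npy",F0)
u=.105;t=get_state()["time"]
while u>.084:
    u-=.001; ctrl.movel(W(u,-.033),max_speed=.02); F=force(4)-F0
    print(round(u,4),F.round(2),round(get_state()["time"]-t,2)); 
    if F[0]>2: break
s=get_state();p=s["tcp_pos"]-W(u,-.033);print(p@A,p@B,p[2],s["time"])
E
```

```text
8.0083
9.25 [4.83359562e-04 3.57826529e-05 6.74057035e-04]
F0 [-0.0794919   0.02766145 -0.75369302]
0.104 [ 0.33 -0.42  0.03] 0.28
0.103 [-0.13 -0.19 -0.24] 0.57
0.102 [-0.35  0.02 -0.13] 0.85
0.101 [-0.06  0.    0.13] 1.13
0.1 [ 0.07 -0.08  0.29] 1.42
0.099 [-0.29 -0.31  0.47] 1.7
0.098 [ 0.24  0.01 -0.02] 1.98
0.097 [-0.12 -0.16 -0.61] 2.27
0.096 [ 0.16 -0.16  0.09] 2.55
0.095 [-0.19  0.2  -0.04] 2.83
0.094 [-0.   -0.05 -0.32] 3.12
0.093 [ 2.51 -0.11 -0.28] 3.4
0.000665158743620519 -4.62715759616679e-05 0.00022806725796450933 12.7333
```

```bash
python3 - <<'E'
from h import *
F0=np.load("F0.npy");u=.093;v=-.033;base=.093;found=False
while v<.036 and not found:
    v+=.0015; ctrl.movel(W(u,v),max_speed=.03); F=force(3)-F0; n=0
    while F[0]<1.2 and n<7:
        u-=.0006; n+=1; ctrl.movel(W(u,v),max_speed=.02); F=force(3)-F0
        if u<base-.0025: found=True;break
    print(round(v,4),round(u,5),F.round(1),n,flush=True)
    if found: break
    base+= .3*(u-base)
    u+=float(np.clip((F[0]-2.5)*.0001,-.0004,.0006))
    if F[0]>10 or abs(F[1])>7: print("stop");break
print(get_state()["time"],found)
E
```

```text
-0.0315 0.093 [ 3.8 -1.1  0.5] 0
-0.03 0.09313 [ 4.  -1.1  0.7] 0
-0.0285 0.09328 [ 3.9 -1.5  0.3] 0
-0.027 0.09343 [ 3.8 -2.1  0.1] 0
-0.0255 0.09356 [ 3.4 -1.4 -0.5] 0
-0.024 0.09365 [ 2.9 -0.9  0.2] 0
-0.0225 0.09369 [ 3.3 -1.1 -0.4] 0
-0.021 0.09377 [ 2.1 -0.8 -0.2] 0
-0.0195 0.09373 [ 3.  -0.1  0.8] 0
-0.018 0.09378 [ 2.7 -1.1  0.6] 0
-0.0165 0.0938 [ 2.6 -0.6  0.1] 0
-0.015 0.09381 [ 2.1 -0.7 -0. ] 0
-0.0135 0.09377 [ 2.4 -0.6  0.2] 0
-0.012 0.09376 [1.3 0.6 0.6] 0
-0.0105 0.09124 [ 1.8  1.1 -0.1] 4
17.9583 True
```

```bash
cat > ins.py <<'E'
from h import *
import sys
F0=np.load("F0.npy");u,v,ue,n=map(float,sys.argv[1:5])
for k in range(int(n)):
    ctrl.movel(W(u,v),max_speed=.03); F=force(3)-F0
    print(round(v,4),round(u,5),F.round(1),flush=True)
    if F[0]>13: print("high"); u+=.0004; ctrl.movel(W(u,v),max_speed=.02); break
    if u<=ue: break
    v+=float(np.clip(F[1]*.0004,-.0008,.0008))
    if F[0]<2.5: u-=.0015
    elif F[0]<6.5: u-=.0008
    else: u-=.0003
s=get_state();p=s["tcp_pos"]-W(0,0);print("act",p@A,p@B,p[2],s["time"],s["width"],s["wrist_torque"].round(2))
E
python3 ins.py .0912 -.010 .066 24
```

```text
-0.01 0.0912 [ 1.1  1.  -0. ]
-0.0096 0.0897 [ 0.2  0.6 -0.2]
-0.0094 0.0882 [-0.1  0.2 -0.4]
-0.0093 0.0867 [-0.   0.7  0.2]
-0.009 0.0852 [0.1 0.3 0.2]
-0.0089 0.0837 [ 0.6  0.1 -0.2]
-0.0089 0.0822 [ 0.2 -0.1 -0.2]
-0.0089 0.0807 [-0.  -0.4  0.1]
-0.0091 0.0792 [ 0.9  0.2 -0.3]
-0.009 0.0777 [ 0.2 -0.1  0.4]
-0.009 0.0762 [ 1.9 -0.2 -0.3]
-0.0091 0.0747 [ 4.4  0.1 -0.5]
-0.009 0.0739 [4.  0.2 1. ]
-0.0089 0.0731 [4.1 0.2 2. ]
-0.0089 0.0723 [ 3.9 -0.   1.8]
-0.0089 0.0715 [3.8 0.3 2.1]
-0.0087 0.0707 [ 3.9 -0.4  1.7]
-0.0089 0.0699 [ 4.1 -0.3  1.6]
-0.009 0.0691 [3.6 0.1 1.7]
-0.009 0.0683 [3.7 0.2 1.8]
-0.0089 0.0675 [3.6 0.4 1.9]
-0.0088 0.0667 [ 3.3 -0.6  1.4]
-0.009 0.0659 [4.  0.  1.5]
act 0.06579593467552143 -0.008939758538751355 -1.6384653723125475e-05 24.2833 0.014421327763791039 [-0.27 -1.08 -0.02]
```

```bash
sed -i 's/F\[0\]>13/F[0]>9/' ins.py; python3 ins.py .0652 -.009 .0608 14
```

```text
-0.009 0.0652 [3.9 0.2 1.1]
-0.0089 0.0644 [ 3.9 -0.2  2.1]
-0.009 0.0636 [4.7 0.1 0.9]
-0.009 0.0628 [6.3 0.4 0.5]
-0.0088 0.062 [ 7.1 -0.1 -0.8]
-0.0089 0.0617 [ 7.9  0.  -1.2]
-0.0089 0.0614 [ 8.  -0.1 -1.4]
-0.0089 0.0611 [ 8.4  0.2 -1.7]
-0.0088 0.0608 [ 9.2 -0.1 -1.9]
high
act 0.06294922403571915 -0.008973663467840655 0.0001321174442697609 27.0083 0.014877891884338853 [-0.52 -2.3   0.02]
```

```bash
python3 - <<'E'
from h import *
ctrl.movel(W(.0628,-.0089),max_speed=.02); print(force()-np.load("F0.npy"))
ctrl.ungrasp(); print(get_state()["width"],force()-np.load("F0.npy"))
ctrl.movel(W(.0628,-.0089,.22),max_speed=.12)
ctrl.movel(W(.0628,-.16,.26),max_speed=.25); print(get_state()["time"])
P=[]
for c in("scene","top"):
    im,d=vision.grab_frame(c); X=cloud(c,d)
    hs=cv2.cvtColor(im,cv2.COLOR_BGR2HSV);u=(X[...,:2]-C)@A[:2];v=(X[...,:2]-C)@B[:2]
    red=((hs[...,0]<10)|(hs[...,0]>170))&(hs[...,1]>120)&(abs(u-.06)<.04)&(abs(v)<.06)&(X[...,2]>.06)
    for lo,hi in((.075,.1),(.1,.117),(.117,.14)):
        m=red&(X[...,2]>lo)&(X[...,2]<hi);print(c,lo,m.sum(),[np.percentile(w[m],[5,50,95]).round(4) for w in(u,v,X[...,2])] if m.sum() else "")
    r=proj(c,W(.06,0,.06))[0].astype(int);P.append(cv2.resize(im[r[1]-40:r[1]+40,r[0]-40:r[0]+40],(400,400),interpolation=2))
cv2.imwrite("pics/end.png",np.hstack(P))
E
```

```text
[ 5.91362447 -0.29218339 -0.50995721]
0.08529732773350136 [ 0.17804513 -0.01981635  0.83780032]
30.075
scene 0.075 38 [array([0.058 , 0.0606, 0.0687]), array([-0.0268, -0.0208, -0.001 ]), array([0.0787, 0.0886, 0.0984])]
scene 0.1 32 [array([0.0575, 0.0602, 0.0699]), array([-0.0275, -0.0212, -0.0036]), array([0.1007, 0.1071, 0.1161])]
scene 0.117 13 [array([0.0595, 0.0627, 0.0727]), array([-0.0255, -0.0169, -0.0039]), array([0.1175, 0.1187, 0.12  ])]
top 0.075 0 
top 0.1 8 [array([0.0559, 0.061 , 0.0672]), array([-0.0218, -0.0122,  0.0003]), array([0.1039, 0.1115, 0.1165])]
top 0.117 33 [array([0.0559, 0.0619, 0.0703]), array([-0.0207, -0.0087,  0.0026]), array([0.117 , 0.1201, 0.1236])]
```

View pics/end.png

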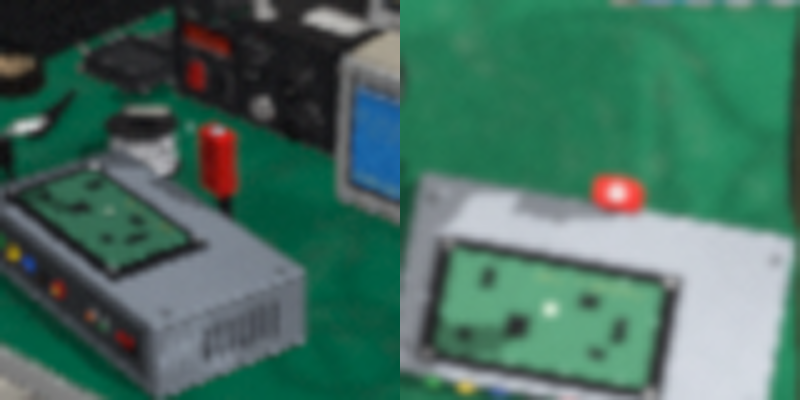

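The key stands upright behind the fixture, with its grip at (218,160) in the scene view and (617,193) in the top view. The gripper is clear and the flange made contact where expected.

```bash
python3 -c "
from station import ticket
print(ticket.close_job())"
```

```text
the job is handed in; nothing more can be done
None
```

The key is plugged into the slot, found about 9 mm to the right of the panel's centre (seen from the robot). It is pushed home to flange contact, released and standing upright. I pressed with at most about 9 N by the wrist reading, finished at about 30 s, and handed the job in; the hand-in returned no verdict.

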